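Raise the bench magnifier and slide the seed dish home

ROBOT

A 6-joint arm with a two-finger parallel gripper is mounted at the origin on the work surface. World frame = base frame: x ahead of the robot, y to its left, z up, the work surface at z = 0. Lengths are in m, angles in rad, forces in N, time in s.
With the tool pointing down it reaches from about 0.3 to 0.875 m from the base axis. Payload 6.4 kg.
Tool frame: the origin (TCP) lies at the very end of the fingers, on their centre line; the grasp point (between the pads) lies 19 mm behind it; z points along the fingers, y is the line along which they close (so a half turn about z gives the same grasp; the last joint's range is limited). The gripper opens to 85 mm and grips with 20 to 120 N. Pads are 22 mm wide; open, the fingers measure 114 mm over their backs; the gripper's body (76 mm by 85 mm) begins 54 mm behind the grasp point. The pads swing forward as they close: fully open they stand 13 mm farther back than shut.
Start: joints at [-1.362, 0.181, 1.607, -0, 1.354, -0.206], TCP at [0.232, -0.526, 0.231] pointing down, gripper open.
Joint ranges: [-2.99, 2.99], [-0.89, 2.07], [0.3, 2.58], [-1.14, 4.28], [0, 2.63], [-3.12, 3.12]. Speed limits (rad/s): [2.57, 2.57, 3.01, 3.14, 3.14, 3.14].

INTERFACE

Orientations are given as a 3x3 rotation matrix whose columns are the frame's x, y, z axes.
In Python, from station import telemetry, snapshot, order gives the robot as it stands. The module is installed in compiled form; this text tells all that it offers.
- The arm moves only by the tool move_arm, never from a script. Its argument "series" is a list of rows, each a list of 5 numbers: the opening, from 0 (shut) to 1 (fully open), then the shift along the tool's x, y, z in units of 50 mm (1.0 is 50 mm), then the turn about the tool's z in units of 8 degrees (1.0 is 8 degrees). In form: [[grip, tx, ty, tz, turn], ...]. A call has 1 to 12 rows; each row shifts and turns the commanded pose from where the row before left it, along the tool's axes as they then stand; what a row does not reach is not made up. A row lasts 1/10 s, in which the tool goes at most 50 mm and 8.59 degrees, less where a joint would pass 70% of its speed; a pose out of reach is approached as far as the arm can. A call is refused whole if a number of a shift passes 1 or a number of a turn 1, either way. A call with a gripper value outside its range is refused whole. The fingers move at their own pace and stop on an object; "force" is the grip in N (left out, the last holds). Time passes only in rows, so rows that do not move let the fingers close. It gives the time, the measured TCP pose, the force, the opening and the grip force at its end, in the units of the state.
- telemetry.observe(): the state, without advancing time (a new reading comes with each control period).
- snapshot(name): name is "side" or "top" or "wrist"; returns a dict with "frame" (400x640x3 uint8, red, green, blue), "z_map" (400x640 float32, m along the optical axis (not along the pixel's ray), 0 where there is no reading), "camera_matrix" (3x3 intrinsics, pixels), "rvec" (rotation vector, rad) and "tvec" (3), from world to camera coordinates, as OpenCV has them. Camera axes: x right, y down, z forward; pixel columns grow to the right and rows downward; lengths in m; the calibration is good to about 2 mm. A picture is of the moment at which its call begins.
- order.sign_off(): hands the job in; it is judged then, once.
The state is a dict: "t": time; "qpos": joint angles; "joint_velocities": joint speeds; "tau": joint torques, N m; "ee_pos": TCP position; "tcp_rot": TCP orientation; "contact_force": force on the tool from outside, world axes, zero at the start; "wrist_torque": the same for the moment, N m; "opening": finger opening in m; "gripper_force": force on a finger pad.
Only numpy, scipy, OpenCV 4.12 (cv2) and the standard library are available. Lean on these libraries where they do the work, as an engineer would, in place of code of your own. Each camera call takes 0.05 s, during which the arm holds its last target. There are 200 camera calls.

TASK

The next seed sample is to be sorted by eye. With the fingertips, gently push the counterweighted magnifier up and back past its balance point, so that it tips over and stays raised by itself; then push the glass dish along the top of the wooden box, between the rails, until it rests against the stop at the back. Grip and lift nothing, and leave the jar, the tub and the brush where they are.

Things in the scene. Friction and masses are not known exactly. Their poses are not given: they have to be found in the camera images.
- sorting_box: fixed wooden box, 260 (x) x 220 (y) x 55 mm high; origin: centre of underside; x points from the robot's side to the back. On its top two rails 12 mm high (inner faces at y = +-51 mm, x = -120 to +70 mm) form a channel, open at the front, closed at the back by a 14 mm high stop, front face at x = +70 mm. Against the stop the dish's centre is at x = +25 mm.
- dish: loose round glass dish, 90 mm outside diameter at the rim (88 at the foot), 22 mm high, 4 mm wall, about 160 g, open on top, standing in the channel on the box near its front end. Origin at the centre of its underside.
- stand: white fixed stand of the magnifier, on the rear of the box top: foot plate and two upright cheeks, 90 mm wide, 97 mm high. Origin: centre of its underside (box-top height); x points to the back, the way the magnifier tips. Its yaw may differ from the box's.
- pivot (a point): centre of the magnifier's hinge, between the cheeks, 85 mm above the box top; hinge axis = the stand's y axis. Does not move.
- push_bar (a point): centre of the push bar on the magnifier: round steel bar, 14 mm diameter, 84 mm long, parallel to the hinge, on two rods (30 mm either side of its middle), 11 mm clear in front of the white lens ring (124 mm wide, 20 mm thick, level when lowered). It circles the pivot at 201 mm radius; lowered, it is 180 mm in front of the pivot (stand -x) and 90 mm above it.
- lens_arm (a joint): magnifier arm angle (rad): 0 = lowered, lens level; grows as the lens swings up and back; 1.30 = fully raised, at its stop. Balance point at about 0.74: let go below it, the arm falls back to 0; beyond it, it tips on by itself to 1.30 and stays. A tail behind the pivot carries a dark steel counterweight (38 mm diameter, 50 long). A push of about 2 N along the bar's circle raises it.
- jar: loose clear jar with a screw cap, 64 mm diameter, 100 mm high, standing on the bench on one side of the box, to be left alone. Origin at the centre of its underside.
- tub: loose white open tub, 84 mm rim diameter, 95 mm high, standing on the bench on one side of the box, to be left alone. Origin at the centre of its underside.
- brush: loose small brush, 140 mm long, lying along the box top beside the left (+y) rail, to be left alone. Origin at the middle of its underside.
Mind the look-alikes: they are no part of the job. There is more than one size of the dish; the job needs the middle-sized.

How it is judged:
On the way, in this order (a step that is already met when the one before it is completed fails the run):
1. the magnifier stays fully raised by itself, untouched (value of joint lens_arm above 1.22 rad and contact force between the fingers and stand below 0.2 N), for 0.3 s.
2. the dish has been pushed back against the stop (x of dish in the frame of sorting_box above 0.019 m), for 0.2 s.
At the end, for the whole second after the job is handed in: the magnifier stands fully raised (joint above 1.22 rad) by itself, and the dish lies flat and still in the channel against the rear stop (within 6 mm) (value of joint lens_arm above 1.22 rad and x of dish in the frame of sorting_box between 0.019 and 0.03 m and z of dish in the frame of sorting_box between 0.052 and 0.058 m and angle between dish's own z axis and vertical below 0.05 rad and linear speed of dish below 0.01 m/s); the robot touches nothing.
It fails at once if the dish is lifted or tipped (z of dish in the frame of sorting_box above 0.067 m or angle between dish's own z axis and vertical above 0.3 rad).
It fails at once if the magnifier is gripped or forced (more than 30 N from the fingers) (contact force between the fingers and stand above 30 N).
It fails at once if jar, tub or brush is moved more than 25 mm (distance of any of jar, tub, brush from where it was at the start of the episode above 0.025 m).
It also fails if it takes over 45 s, if anything falls off the work surface, if the arm or the gripper's body presses on something with over 40 N, if the wrist force passes 120 N, or if a joint passes its speed limit or range.

## Working session

There is one attempt and no reset: what is moved stays moved. The work goes in short steps, Python scripts to look and compute and a tool call to move; the robot and the scene stay as the last step left them, time stands still between calls to the robot, and variables do not carry over. Pictures are saved under pics/ and viewed, at most 10 in all, crops included, and the job is handed in when it is done.

Besides the shell and the picture viewer there is one more tool, called after ">>>" in YAML: its name, and indented under it one key for each argument. move_arm: Moves the arm, as the interface text tells. Its arguments: {"type":"object","properties":{"series":{"type":"array","items":{"type":"array","items":{"type":"number"}}},"force":{"type":"number"}},"required":["series"]}

```bash
mkdir -p pics; cat > h.py <<'E'
import numpy as np, cv2
from station import telemetry, snapshot, order
def grab(n):
    s=snapshot(n); np.savez(f'pics/{n}.npz',**s); return s
def save(s,name,box=None,f=1):
    im=s['frame'][:,:,::-1]
    if box: im=im[box[1]:box[3],box[0]:box[2]]
    cv2.imwrite(name,cv2.resize(im,None,fx=f,fy=f,interpolation=cv2.INTER_CUBIC))
def cloud(s):
    K=s['camera_matrix'];z=s['z_map'];v,u=np.indices(z.shape)
    P=np.stack([(u-K[0,2])*z/K[0,0],(v-K[1,2])*z/K[1,1],z],-1)
    R=cv2.Rodrigues(np.array(s['rvec'],float))[0]
    W=(P-np.array(s['tvec']).ravel())@R
    W[z==0]=np.nan
    return W
E
python3 - <<'E'
from h import *
for n in('side','top'):
    s=grab(n); save(s,f'pics/{n}1.png'); 
    R=cv2.Rodrigues(np.array(s['rvec'],float))[0]; print(n,s['camera_matrix'][0,0],-R.T@np.array(s['tvec']).ravel(),R[2])
print(telemetry.observe())
E
```

```text
side 447.7083670536947 [0.37625696 0.79399263 0.65736119] [ 0.15494719 -0.81163323 -0.56324317]
top 375.0781056236775 [0.43762796 0.04094662 0.9952269 ] [ 0.06832394  0.02147759 -0.99743198]
{'t': 0.1, 'qpos': array([-1.36225527e+00,  1.81504919e-01,  1.60787489e+00,  1.80747092e-05,
        1.35379079e+00, -2.06317213e-01]), 'joint_velocities': array([-0.00080441, -0.00276597, -0.00096003, -0.00026319, -0.00070827,
        0.00131043]), 'tau': array([-3.46871066e-04, -4.45874476e+01, -3.52239025e+01, -4.05386108e-04,
        4.18332667e-03,  5.42492472e-06]), 'ee_pos': array([ 0.23167061, -0.52574091,  0.23046878]), 'tcp_rot': array([[ 9.15175083e-01,  4.03056413e-01, -3.09418869e-04],
       [ 4.03056388e-01, -9.15173838e-01,  1.54741577e-03],
       [ 3.40523794e-04, -1.54086961e-03, -9.99998755e-01]]), 'contact_force': array([-0.58537068, -0.18640049, -1.31160038]), 'wrist_torque': array([-0.01549459,  0.00611289, -0.02506101]), 'gripper_force': 0.0, 'opening': 0.08518022720327031}
```

View pics/side1.png

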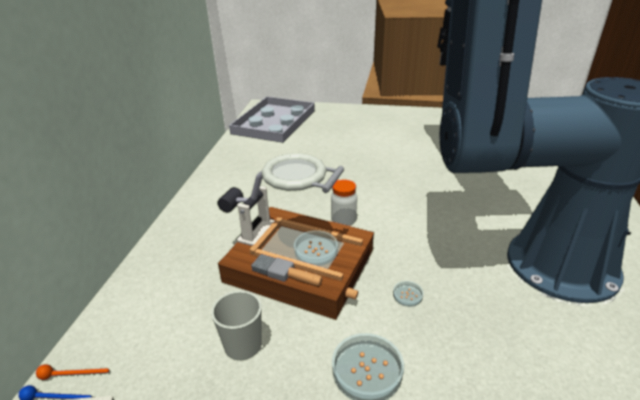

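View pics/top1.png

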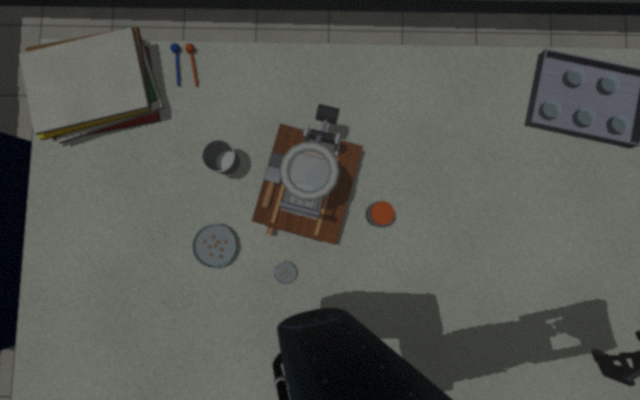

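Side view: there are three dishes, at (316,247) in the channel on the box, small at (408,294) on the bench, and large at (368,367) on the bench. The channel one fits: it is middle-sized and stands between the rails. The magnifier ring is at (295,172), the push bar at (332,180), the counterweight at (230,199), the jar at (344,202), the tub at (239,325) and the brush at (290,272). In the top view the ring is at (310,170) and hides most of the dish. I'll check one crop and measure.

```bash
python3 - <<'E'
from h import *
s=np.load('pics/side.npz'); t=np.load('pics/top.npz')
a=s['frame'][140:320,200:420,::-1]; b=t['frame'][90:250,230:400,::-1]
A=cv2.resize(a,(440,360),interpolation=cv2.INTER_CUBIC);B=cv2.resize(b,(340,320),interpolation=cv2.INTER_CUBIC)
B=cv2.copyMakeBorder(B,0,40,0,0,cv2.BORDER_CONSTANT); cv2.imwrite('pics/crop1.png',np.hstack([A,cv2.convertScaleAbs(B,alpha=2)]))
W=cloud(t); ws=cloud(s)
f=t['frame']
# box top mask
m=(abs(W[...,2]-0.055)<0.006)
m[:115]=0;m[250:]=0;m[:,:240]=0;m[:,370:]=0
p=W[m][:,:2]; print(len(p),cv2.minAreaRect((p*1000).astype(np.float32)))
for nm,(u,v) in dict(ring=(310,143),ringL=(284,170),bar=(300,198),bar2=(300,203),cw=(327,112),jar=(381,213)).items(): print('top',nm,W[v,u].round(3))
for nm,(u,v) in dict(barR=(340,173),barL=(325,188),cw=(230,199),ringc=(320,175),dish=(316,236),dishn=(316,262)).items(): print('side',nm,ws[v,u].round(3))
E
```

```text
4261 ((544.11865234375, 58.423431396484375), (285.6495056152344, 260.0894470214844), 75.92169189453125)
top ring [0.613 0.077 0.238]
top ringL [0.555 0.128 0.239]
top bar [0.499 0.094 0.235]
top bar2 [0.501 0.106 0.06 ]
top cw [0.707 0.044 0.145]
top jar [ 0.479 -0.091  0.1  ]
side barR [0.468 0.08  0.234]
side barL [0.488 0.134 0.233]
side cw [0.702 0.06  0.141]
side ringc [0.502 0.099 0.238]
side dish [0.521 0.062 0.064]
side dishn [0.506 0.146 0.067]
```

View pics/crop1.png

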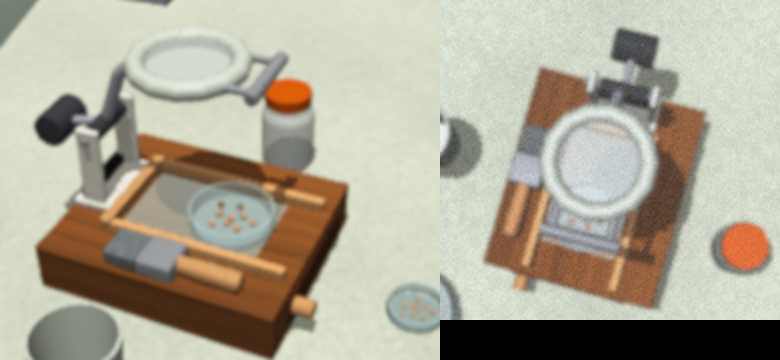

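The crop shows the round glass dish with seeds between the rails at side pixel (316,247), about 90 mm across. That is the middle-sized one. The bar is at side pixel (332,178) and top pixel (300,208). Next I fit the poses.

```bash
cat > fit.py <<'E'
from h import *
s=np.load('pics/side.npz'); t=np.load('pics/top.npz')
S=cloud(s);T=cloud(t)
def sel(W,lo,hi):
    return W[np.all((W>lo)&(W<hi),-1)]
for n,W in(('side',S),('top',T)):
    p=sel(W,[.42,-.03,.215],[.66,.19,.26])
    # ring circle fit: points >, hull
    h=cv2.minAreaRect((p[:,:2]*1000).astype(np.float32)); print(n,len(p),'z',np.median(p[:,2]).round(4),'rect',h)
    c=np.array([.54,.073])
    for _ in range(3):
        r=np.linalg.norm(p[:,:2]-c,axis=1); q=p[(r<.067)]
        (cx,cy),rr=cv2.minEnclosingCircle((q[:,:2]*1000).astype(np.float32)); c=np.array([cx,cy])/1000
    print(' ring',c.round(4),rr)
    p=sel(W,[.66,0,.11],[.76,.12,.2]); print(' cw',len(p),p.mean(0).round(3))
    # dish rim
    p=sel(W,[.42,-.03,.050],[.62,.17,.085]); print(' low',len(p),np.percentile(p[:,2],[5,50,95]).round(4))
    b=sel(W,[.36,-.1,.047],[.72,.22,.0585]); print(' box',cv2.minAreaRect((b[:,:2]*1000).astype(np.float32)))
# point maps for bars (side)
v,u=np.mgrid[165:200:1,318:350:1]
for vv in range(166,196,3):
    print(vv,[(uu,*(S[vv,uu]*1000).round(0).astype(int)) for uu in range(320,348,3) if S[vv,uu,2]>.2])
E
python3 fit.py
```

```text
side 2229 z 0.2328 rect ((548.6935424804688, 82.12932586669922), (119.53848266601562, 157.01873779296875), 77.55696105957031)
 ring [0.54   0.0735] 66.96442413330078
 cw 591 [0.696 0.063 0.135]
 low 4874 [0.0524 0.0559 0.0738]
 box ((540.9273681640625, 44.790496826171875), (319.4997863769531, 261.16546630859375), 75.64187622070312)
top 3118 z 0.235 rect ((549.1275634765625, 79.41949462890625), (120.91789245605469, 159.4785919189453), 77.45448303222656)
 ring [0.54   0.0732] 66.94398498535156
 cw 454 [0.697 0.05  0.142]
 low 3143 [0.0525 0.0557 0.073 ]
 box ((541.1490478515625, 48.439666748046875), (306.4335021972656, 260.99078369140625), 75.92861938476562)
166 [(320, np.int64(508), np.int64(67), np.int64(238)), (323, np.int64(502), np.int64(65), np.int64(238)), (341, np.int64(469), np.int64(56), np.int64(235))]
169 [(320, np.int64(506), np.int64(79), np.int64(239)), (323, np.int64(501), np.int64(75), np.int64(237)), (326, np.int64(497), np.int64(66), np.int64(232)), (329, np.int64(491), np.int64(63), np.int64(231)), (332, np.int64(485), np.int64(64), np.int64(232)), (335, np.int64(48
[... 1331 characters left out ...]
64(232)), (323, np.int64(494), np.int64(119), np.int64(232)), (326, np.int64(487), np.int64(123), np.int64(235)), (329, np.int64(482), np.int64(125), np.int64(236)), (332, np.int64(477), np.int64(119), np.int64(233))]
187 [(320, np.int64(498), np.int64(125), np.int64(229)), (323, np.int64(491), np.int64(133), np.int64(234)), (326, np.int64(486), np.int64(134), np.int64(235)), (329, np.int64(481), np.int64(130), np.int64(233)), (332, np.int64(477), np.int64(119), np.int64(226))]
190 [(323, np.int64(491), np.int64(135), np.int64(229)), (326, np.int64(486), np.int64(133), np.int64(228)), (329, np.int64(481), np.int64(132), np.int64(228))]
193 [(326, np.int64(485), np.int64(137), np.int64(225))]
```

```bash
cat > fit2.py <<'E'
from fit import *
from scipy.optimize import least_squares
print('----')
# top-surface points not jar; long box sides from both clouds
for n,W in(('side',S),('top',T)):
    b=sel(W,[.36,-.12,.047],[.72,.22,.0585])
    b=b[np.linalg.norm(b[:,:2]-[.479,-.091],axis=1)>.05]
    img=np.zeros((400,400),np.uint8); ij=((b[:,:2]-[.35,-.15])*1000).astype(int); img[ij[:,0],ij[:,1]]=255
    img=cv2.morphologyEx(cv2.morphologyEx(img,cv2.MORPH_CLOSE,np.ones((9,9))),cv2.MORPH_OPEN,np.ones((25,25)))
    q=np.argwhere(img>0)/1000+[.35,-.15]
    (c,wh,a)=cv2.minAreaRect((q*1000).astype(np.float32)); print(n,'box',np.round(c,1),np.round(wh,1),round(a,2))
yaw=np.radians(-14.2); R=np.array([[np.cos(yaw),-np.sin(yaw)],[np.sin(yaw),np.cos(yaw)]])
c0=np.array([.541,.065])
for n,W in(('side',S),('top',T)):
    p=sel(W,[.36,-.1,.05],[.72,.22,.09]); l=(p[:,:2]-c0)@R
    k=(p[:,2]>.062)&(p[:,2]<.072)&(l[:,0]>-.115)&(l[:,0]<.06)
    print(n,'rail-height y hist',[(i*4-100,x) for i,x in enumerate(np.histogram(l[k,1],np.arange(-.1,.1,.004))[0])if x>3])
    d=(p[:,2]>.0735)&(p[:,2]<.081)&(abs(l[:,1])<.06); print('dish rim',d.sum(),np.percentile(l[d],[2,98],axis=0).round(4).tolist() if d.sum() else '')
    if d.sum()>8: print(cv2.minEnclosingCircle((p[d][:,:2]*1000).astype(np.float32)), cv2.minEnclosingCircle((l[d]*1000).astype(np.float32)))
E
python3 fit2.py | sed -n '/----/,$p'
```

```text
----
side box [552.3  90. ] [221.8 261.8] 76.14
top box [551.3  89.7] [220.5 259.5] 75.87
side rail-height y hist [(-36, np.int64(30)), (-32, np.int64(96)), (-28, np.int64(100)), (-24, np.int64(54)), (-16, np.int64(5)), (-12, np.int64(46)), (-8, np.int64(25)), (-4, np.int64(19)), (0, np.int64(15)), (4, np.int64(12)), (8, np.int64(11)), (12, np.int64(12)), (16, np.int64(12)), (20, np.int64(13)), (24, np.int64(9)), (28, np.int64(22)), (32, np.int64(8)), (36, np.int64(10)), (40, np.int64(13)), (44, np.int64(13)), (48, np.int64(12)), (52, np.int64(6)), (56, np.int64(12)), (60, np.int64(15)), (64, np.int64(19)), (68, np.int64(28)), (72, np.int64(35)), (76, np.int64(45)), (80, np.int64(122)), (84, np.int64(124)), (88, np.int64(60)), (92, np.int64(9))]
dish rim 202 [[-0.0784, -0.0164], [0.1213, 0.0595]]
((569.4041137695312, 80.06800079345703), 104.26769256591797) ((23.839996337890625, 21.575197219848633), 104.26779174804688)
top rail-height y hist [(-36, np.int64(35)), (-32, np.int64(66)), (-28, np.int64(63)), (16, np.int64(5)), (20, np.int64(5)), (24, np.int64(6)), (40, np.int64(8)), (68, np.int64(4)), (76, np.int64(31)), (80, np.int64(63)), (84, np.int64(62)), (88, np.int64(4))]
dish rim 46 [[-0.0795, -0.0174], [0.1192, 0.0496]]
((567.081787109375, 77.79751586914062), 103.16493225097656) ((22.145549774169922, 18.80455207824707), 103.1649398803711)
```

```bash
cat > fit3.py <<'E'
from fit import *
print('----')
yaw=np.radians(-14.0); R=np.array([[np.cos(yaw),-np.sin(yaw)],[np.sin(yaw),np.cos(yaw)]]); c0=np.array([.552,.090])
for n,W in(('side',S),('top',T)):
    p=sel(W,[.36,-.1,.05],[.72,.22,.09]); l=(p[:,:2]-c0)@R
    d=(p[:,2]>.0715)&(p[:,2]<.083)&(abs(l[:,1])<.05)&(l[:,0]<.04)
    (c,r)=cv2.minEnclosingCircle((l[d]*1000).astype(np.float32)); print(n,d.sum(),c,r, np.percentile(l[d],[2,50,98],axis=0).round(3).tolist())
E
python3 fit3.py | sed -n '/----/,$p'
```

```text
----
side 275 (-40.33171081542969, 2.9411044120788574) 46.23154830932617 [[-0.083, -0.04], [-0.04, 0.006], [0.003, 0.047]]
top 57 (-40.8560791015625, 2.3635759353637695) 44.40702819824219 [[-0.084, -0.042], [-0.078, 0.012], [-0.032, 0.046]]
```

>>> move_arm:
  series:
    - [0, 0, 0, 0, 0.9]
    - [0, 0, 0, 0, 0.9]
    - [0, 0, 0, 0, 0.9]
    - [0, 0, 0, 0, 0.9]
    - [0, 0, 0, 0, 0.95]
    - [0, 0.05, -0.8, 0, 0]
    - [0, 0.05, -0.8, 0, 0]
    - [0, 0.05, -0.8, 0, 0]
    - [0, 0.05, -0.8, 0, 0]
    - [0, 0.05, -0.8, 0, 0]
    - [0, 0.05, -0.8, 0, 0]
    - [0, 0.05, -0.8, 0, 0]
  force: 20

```text
t: 1.3
ee_pos: [0.3101, -0.2551, 0.231]
tcp_rot: [[0.976, -0.219, -0.0], [-0.219, -0.976, 0.0], [-0.0, -0.0, -1.0]]
contact_force: [1.1, 0.3, -0.7]
opening: -0.0
gripper_force: 0.0
```

>>> move_arm:
  series:
    - [0, 0.06, -0.76, 0, 0]
    - [0, 0.06, -0.76, 0, 0]
    - [0, 0.06, -0.76, 0, 0]
    - [0, 0.06, -0.76, 0, 0]
    - [0, 0.06, -0.76, 0, 0]
    - [0, 0.06, -0.76, 0, 0]
    - [0, 0.06, -0.76, 0, 0]
    - [0, 0.06, -0.76, 0, 0]
    - [0, 0.06, -0.76, 0, 0]
    - [0, 0.06, -0.75, 0, 0]
    - [0, 0, 0, 0.25, 0]
    - [0, 0, 0, 0.25, 0]

```text
t: 2.5
ee_pos: [0.4221, 0.1075, 0.2054]
tcp_rot: [[0.976, -0.216, -0.0], [-0.216, -0.976, -0.0], [-0.0, 0.0, -1.0]]
contact_force: [-0.8, -0.6, 0.7]
opening: -0.0001
gripper_force: 0.0
```

```bash
python3 - <<'E'
from h import *
o=telemetry.observe(); print(o['ee_pos'],o['qpos'].round(2),o['contact_force'])
d=np.array([.9763,-.2164,0]); b=np.array([.4787,.0961,.23])-o['ee_pos']; R=o['tcp_rot']; print('bar in tool mm',(R.T@b*1000).round(1))
s=grab('side'); save(s,'pics/side2.png',(200,100,480,310),2.5)
E
```

```text
[0.42206183 0.10753204 0.20542412] [-0.02 -0.12  1.97 -0.    1.29  1.76] [-0.75530752 -0.5857421   0.71950436]
bar in tool mm [ 57.8  -1.1 -24.6]
```

View pics/side2.png

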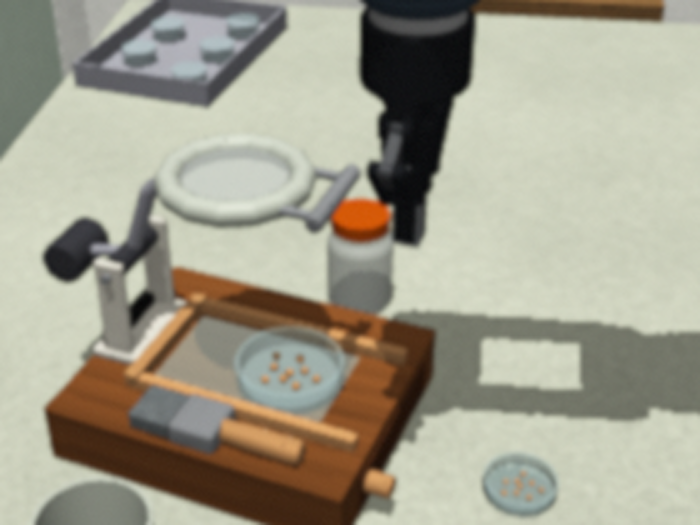

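The picture shows the shut fingertips at (408,225), squarely in front of the bar (335,197). I approach slowly to touch it.

>>> move_arm:
  series:
    - [0, 0.3, 0, 0, 0]
    - [0, 0.25, 0, 0, 0]
    - [0, 0.1, 0, 0, 0]
    - [0, 0.05, 0, 0, 0]
    - [0, 0.05, 0, 0, 0]
    - [0, 0, 0, 0, 0]

```text
t: 3.15
ee_pos: [0.4589, 0.0985, 0.2063]
tcp_rot: [[0.976, -0.219, -0.0], [-0.219, -0.976, 0.0], [-0.0, 0.0, -1.0]]
contact_force: [-0.8, 0.5, -0.4]
opening: -0.0001
gripper_force: 0.0
```

>>> move_arm:
  series:
    - [0, 0.06, 0, -0.02, 0]
    - [0, 0.06, 0, -0.08, 0]
    - [0, 0.06, 0, -0.09, 0]
    - [0, 0.06, 0, -0.09, 0]
    - [0, 0.06, 0, -0.09, 0]
    - [0, 0.07, 0, -0.09, 0]
    - [0, 0.07, 0, -0.09, 0]
    - [0, 0.07, 0, -0.09, 0]

```text
t: 3.95
ee_pos: [0.4799, 0.0941, 0.2385]
tcp_rot: [[0.976, -0.218, -0.01], [-0.218, -0.976, 0.001], [-0.01, 0.001, -1.0]]
contact_force: [-20.3, 2.3, 13.3]
opening: 0.0001
gripper_force: 10.2
```

```bash
python3 - <<'E'
from h import *
o=telemetry.observe(); print(o['ee_pos'],o['contact_force'])
s=grab('side'); save(s,'pics/side3.png',(200,80,420,260),3)
E
```

```text
[0.47991175 0.09405057 0.23845135] [-20.26133092   2.34679847  13.28783312]
```

View pics/side3.png

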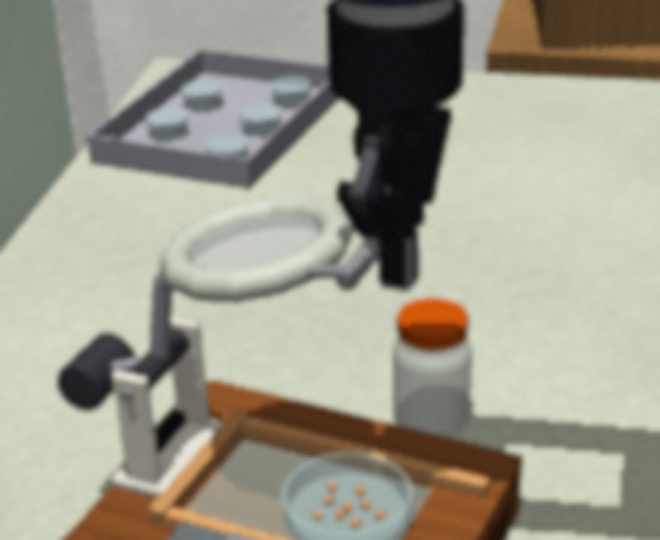

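It is raised to about 0.2 rad, but the bar is outrunning the fingers (friction force points upward on them). I ease back in x and lead with the upward motion.

>>> move_arm:
  series:
    - [0, -0.06, 0, -0.06, 0]
    - [0, 0, 0, -0.08, 0]
    - [0, 0, 0, -0.08, 0]

```text
t: 4.3
ee_pos: [0.481, 0.0938, 0.2496]
tcp_rot: [[0.976, -0.219, 0.0], [-0.219, -0.976, -0.0], [0.0, -0.0, -1.0]]
contact_force: [-0.9, 0.3, -1.0]
opening: 0.0001
gripper_force: 0.7
```

>>> move_arm:
  series:
    - [0, 0.06, 0, -0.08, 0]
    - [0, 0.06, 0, -0.08, 0]
    - [0, 0.06, 0, -0.08, 0]
    - [0, 0.06, 0, -0.08, 0]

```text
t: 4.7
ee_pos: [0.4932, 0.0911, 0.2657]
tcp_rot: [[0.976, -0.219, 0.001], [-0.219, -0.976, 0.0], [0.001, -0.0, -1.0]]
contact_force: [-0.6, 0.3, -0.5]
opening: -0.0003
gripper_force: 0.7
```

>>> move_arm:
  series:
    - [0, 0.07, 0, -0.08, 0]
    - [0, 0.07, 0, -0.08, 0]
    - [0, 0.07, 0, -0.08, 0]
    - [0, 0.07, 0, -0.07, 0]
    - [0, 0.07, 0, -0.07, 0]
    - [0, 0.07, 0, -0.06, 0]
    - [0, 0.07, 0, -0.06, 0]

```text
t: 5.4
ee_pos: [0.5168, 0.0857, 0.2905]
tcp_rot: [[0.976, -0.219, 0.0], [-0.219, -0.976, -0.0], [0.0, 0.0, -1.0]]
contact_force: [-1.1, 0.3, -0.5]
opening: 0.0002
gripper_force: 0.4
```

>>> move_arm:
  series:
    - [0, 0.07, 0, -0.04, 0]
    - [0, 0.08, 0, -0.04, 0]
    - [0, 0.08, 0, -0.04, 0]
    - [0, 0.08, 0, -0.03, 0]
    - [0, 0.08, 0, -0.03, 0]
    - [0, 0.08, 0, -0.03, 0]

```text
t: 6.0
ee_pos: [0.5398, 0.0805, 0.3009]
tcp_rot: [[0.976, -0.219, 0.0], [-0.219, -0.976, -0.0], [0.0, 0.0, -1.0]]
contact_force: [-1.3, 0.2, 1.1]
opening: -0.0001
gripper_force: 0.5
```

```bash
python3 - <<'E'
from h import *
o=telemetry.observe(); print(o['ee_pos'],o['contact_force'])
s=grab('side'); save(s,'pics/side4.png',(200,60,420,260),3)
E
```

```text
[0.53984606 0.08053835 0.30086158] [-1.31279691  0.21460763  1.10737755]
```

View pics/side4.png

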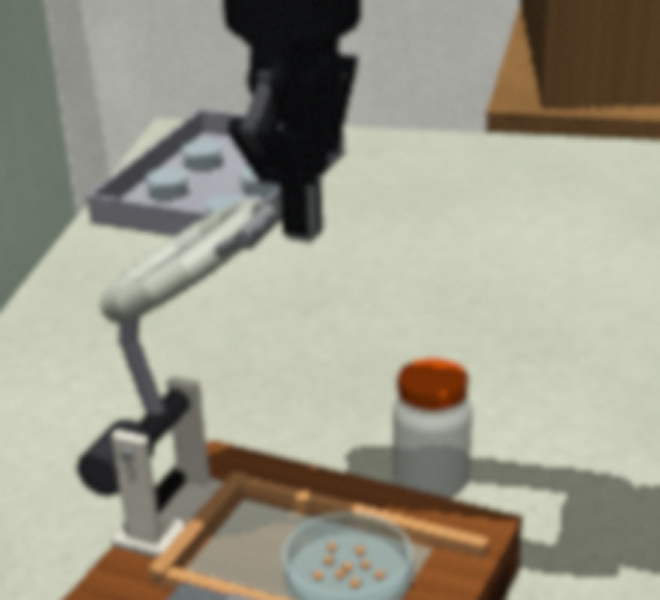

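The picture shows the lens ring steeply raised, with the bar at (265,205) on the fingertips (300,215), at about 0.6 rad. I continue past balance.

>>> move_arm:
  series:
    - [0, 0.08, 0, -0.03, 0]
    - [0, 0.08, 0, -0.03, 0]
    - [0, 0.08, 0, -0.03, 0]
    - [0, 0.08, 0, -0.02, 0]
    - [0, 0.08, 0, -0.02, 0]
    - [0, 0.08, 0, -0.02, 0]
    - [0, 0.08, 0, -0.01, 0]
    - [0, 0.08, 0, -0.01, 0]
    - [0, 0.08, 0, 0, 0]
    - [0, 0.06, 0, 0, 0]
    - [0, 0, 0, 0, 0]

```text
t: 7.15
ee_pos: [0.5778, 0.072, 0.3091]
tcp_rot: [[0.976, -0.219, -0.0], [-0.219, -0.976, -0.0], [-0.0, 0.0, -1.0]]
contact_force: [0.6, 0.4, 0.2]
opening: 0.0001
gripper_force: 0.0
```

>>> move_arm:
  series:
    - [0, -0.3, 0, 0, 0]
    - [0, -0.5, -0.05, 0, 0]
    - [0, -0.5, -0.08, 0, 0]
    - [0, -0.5, -0.08, 0, 0]
    - [0, -0.5, -0.08, 0, 0]
    - [0, -0.4, -0.04, 0, 0]
    - [0, -0.1, 0, 0, -0.2]
    - [0, 0, 0, 0, 0]

```text
t: 7.95
ee_pos: [0.4443, 0.119, 0.3096]
tcp_rot: [[0.982, -0.19, 0.001], [-0.19, -0.982, -0.0], [0.001, -0.0, -1.0]]
contact_force: [0.1, 0.0, 0.2]
opening: 0.0003
gripper_force: 0.0
```

```bash
python3 - <<'E'
from h import *
o=telemetry.observe(); print(o['ee_pos'],o['contact_force'])
yaw=np.radians(-14.0);c,s_=np.cos(yaw),np.sin(yaw);R=np.array([[c,-s_],[s_,c]])
print('tcp box',((o['ee_pos'][:2]-[.552,.090])@R).round(4),o['tcp_rot'][:,0])
s=grab('side'); save(s,'pics/side5.png',(180,60,480,320),2.2)
W=cloud(s);p=W[np.all((W>[.36,-.1,.05])&(W<[.72,.22,.09]),-1)]; l=(p[:,:2]-[.552,.090])@R
d=(p[:,2]>.0715)&(p[:,2]<.083)&(abs(l[:,1])<.05)&(l[:,0]<.04); print(cv2.minEnclosingCircle((l[d]*1000).astype(np.float32)))
E
```

```text
[0.44434021 0.11899692 0.30963688] [6.01546535e-02 1.07160898e-04 1.65643375e-01]
tcp box [-0.1115  0.0021] [ 0.98187131 -0.18954583  0.00105446]
((-39.34196853637695, 3.256838798522949), 46.216373443603516)
```

View pics/side5.png

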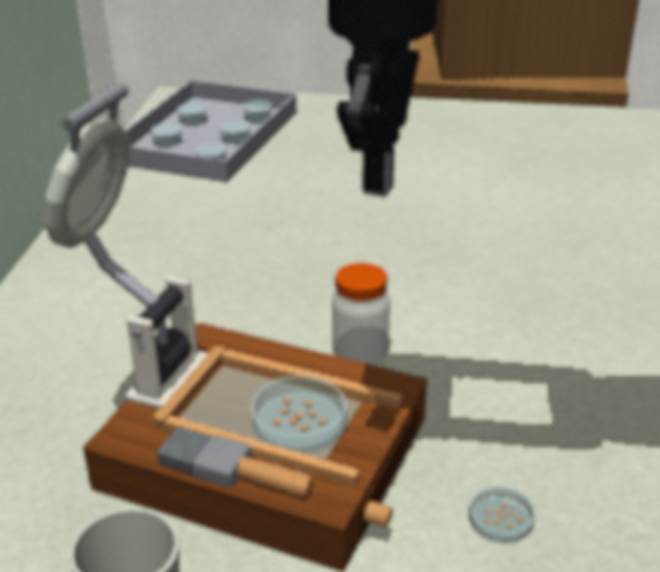

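The magnifier stands raised with its ring at (88,185), and the dish is unmoved at (298,412). I correct the yaw to the box's −14° and descend in front of the dish.

>>> move_arm:
  series:
    - [0, 0, 0, 0.3, 0.39]
    - [0, 0, 0, 0.6, 0]
    - [0, 0, 0, 0.8, 0]
    - [0, 0, 0, 0.8, 0]
    - [0, 0, 0, 0.8, 0]
    - [0, 0, 0, 0.7, 0]
    - [0, 0, 0, 0.5, 0]
    - [0, 0, 0, 0.25, 0]
    - [0, 0, 0, 0.1, 0]
    - [0, 0, 0, 0, 0]

```text
t: 9.0
ee_pos: [0.4451, 0.1186, 0.0669]
tcp_rot: [[0.97, -0.245, -0.0], [-0.245, -0.97, -0.0], [-0.0, 0.0, -1.0]]
contact_force: [-0.4, 0.9, 0.9]
opening: 0.0001
gripper_force: 0.0
```

>>> move_arm:
  series:
    - [0, 0.1, 0, 0, 0]
    - [0, 0.1, 0, 0, 0]
    - [0, 0.1, 0, 0, 0]
    - [0, 0.1, 0, 0, 0]
    - [0, 0.1, 0, 0, 0]
    - [0, 0.1, 0, 0, 0]
    - [0, 0.1, 0, 0, 0]
    - [0, 0.1, 0, 0, 0]
    - [0, 0.1, 0, 0, 0]
    - [0, 0.1, 0, 0, 0]
    - [0, 0.1, 0, 0, 0]
    - [0, 0.1, 0, 0, 0]

```text
t: 10.2
ee_pos: [0.503, 0.1041, 0.0667]
tcp_rot: [[0.97, -0.245, -0.0], [-0.245, -0.97, -0.0], [-0.0, 0.0, -1.0]]
contact_force: [-1.2, -0.6, 0.7]
opening: 0.0001
gripper_force: 0.7
```

>>> move_arm:
  series:
    - [0, 0.08, 0, 0, 0]
    - [0, 0.06, 0, 0, 0]
    - [0, 0.05, 0, 0, 0]
    - [0, 0.05, 0, 0, 0]
    - [0, 0.05, 0, 0, 0]
    - [0, 0, 0, 0, 0]

```text
t: 10.8
ee_pos: [0.5172, 0.1005, 0.0669]
tcp_rot: [[0.97, -0.245, 0.001], [-0.245, -0.97, -0.0], [0.001, -0.0, -1.0]]
contact_force: [-0.6, -0.2, 0.2]
opening: 0.0
gripper_force: 0.0
```

```bash
cat > dish.py <<'E'
from h import *
import sys
o=telemetry.observe(); print(o['t'],o['ee_pos'],o['contact_force'])
yaw=np.radians(-14.0);c,s_=np.cos(yaw),np.sin(yaw);R=np.array([[c,-s_],[s_,c]])
print('tcp box',((o['ee_pos'][:2]-[.552,.090])@R).round(4))
for n in('side','top'):
    s=grab(n)
    W=cloud(s);p=W[np.all((W>[.36,-.1,.05])&(W<[.72,.22,.09]),-1)]; l=(p[:,:2]-[.552,.090])@R
    d=(p[:,2]>.0715)&(p[:,2]<.083)&(abs(l[:,1])<.045)&(l[:,0]<.09)&(l[:,0]>-.08)
    print(n,d.sum(),np.percentile(l[d],[2,98],axis=0).round(3).tolist())
    if len(sys.argv)>1 and n=='side': save(s,sys.argv[1],(180,60,480,320),2.2)
E
python3 dish.py pics/side6.png
```

```text
10.8 [0.51722042 0.10049836 0.06687912] [-0.56157173 -0.16429322  0.18026689]
tcp box [-0.0363  0.0018]
side 229 [[-0.048, -0.036], [0.061, 0.044]]
top 5 [[0.057, -0.008], [0.08, 0.031]]
```

View pics/side6.png

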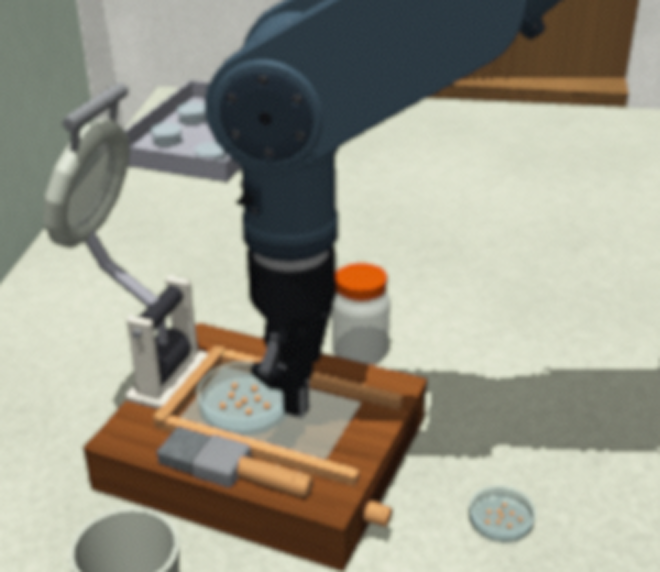

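The dish at (240,397) is a few mm short of the stop, so I push on gently until the force rises.

>>> move_arm:
  series:
    - [0, 0.03, 0, 0, 0]
    - [0, 0.03, 0, 0, 0]
    - [0, 0.03, 0, 0, 0]
    - [0, 0.02, 0, 0, 0]
    - [0, 0, 0, 0, 0]

```text
t: 11.4
ee_pos: [0.5223, 0.0992, 0.0668]
tcp_rot: [[0.97, -0.245, 0.0], [-0.245, -0.97, -0.0], [0.0, -0.0, -1.0]]
contact_force: [-1.2, 0.5, 0.3]
opening: 0.0
gripper_force: 0.2
```

>>> move_arm:
  series:
    - [0, 0.03, 0, 0, 0]
    - [0, 0.02, 0, 0, 0]
    - [0, 0.02, 0, 0, 0]
    - [0, 0, 0, 0, 0]

```text
t: 11.8
ee_pos: [0.5257, 0.0983, 0.0668]
tcp_rot: [[0.97, -0.245, 0.0], [-0.245, -0.97, -0.0], [0.0, -0.0, -1.0]]
contact_force: [-0.6, -0.2, -0.1]
opening: 0.0001
gripper_force: 0.2
```

>>> move_arm:
  series:
    - [0, 0.02, 0, 0, 0]
    - [0, 0.02, 0, 0, 0]
    - [0, 0.02, 0, 0, 0]
    - [0, 0, 0, 0, 0]

```text
t: 12.2
ee_pos: [0.5261, 0.0983, 0.0663]
tcp_rot: [[0.97, -0.244, -0.005], [-0.244, -0.97, 0.001], [-0.005, 0.001, -1.0]]
contact_force: [-8.7, 1.6, 6.1]
opening: -0.0003
gripper_force: 4.6
```

```bash
python3 dish.py
```

```text
12.2 [0.52609063 0.09826907 0.06631254] [-8.72669668  1.56391047  6.10200617]
tcp box [-0.0271  0.0018]
side 222 [[-0.039, -0.035], [0.069, 0.044]]Traceback (most recent call last):
  File "dish.py", line 10, in <module>
    print(n,d.sum(),np.percentile(l[d],[2,98],axis=0).round(3).tolist())
                    ~~~~~~~~~~~~~^^^^^^^^^^^^^^^^^^^^
    return _quantile_unchecked(
        a, q, axis, out, overwrite_input, method, keepdims, weights)
    return _ureduce(a,
                    func=_quantile_ureduce_func,
    ...<5 lines>...
                    overwrite_input=overwrite_input,
                    method=method)
    r = func(a, **kwargs)
    result = _quantile(arr,
                       quantiles=q,
    ...<2 lines>...
                       out=out,
                       weights=wgt)
    slices_having_nans = np.isnan(arr[-1, ...])
                                  ~~~^^^^^^^^^
IndexError: index -1 is out of bounds for axis 0 with size 0
```

The force rose to 9 N with the dish stopped, so it is against the stop. I back off, raise the tool and check.

>>> move_arm:
  series:
    - [0, -0.06, 0, 0, 0]
    - [0, -0.1, 0, 0, 0]
    - [0, -0.3, 0, 0, 0]
    - [0, -0.4, 0, 0, 0]
    - [0, -0.4, 0, -0.1, 0]
    - [0, -0.2, 0, -0.5, 0]
    - [0, -0.2, 0, -0.6, 0]
    - [0, -0.2, 0, -0.6, 0]
    - [0, -0.2, 0, -0.5, 0]
    - [0, 0, 0, -0.2, 0]
    - [0, 0, 0, 0, 0]

```text
t: 13.4
ee_pos: [0.4299, 0.1229, 0.1933]
tcp_rot: [[0.97, -0.244, 0.005], [-0.244, -0.97, -0.0], [0.004, -0.001, -1.0]]
contact_force: [0.1, -0.2, -0.8]
opening: 0.0
gripper_force: 0.0
```

```bash
sed -i "s/print(n,d.sum/if d.sum(): print(n,d.sum/" dish.py; python3 dish.py pics/side7.png
```

```text
13.4 [0.42993333 0.12287144 0.19328743] [ 0.12932867 -0.15269281 -0.77121002]
tcp box [-0.1264  0.0024]
side 244 [[-0.017, -0.042], [0.068, 0.044]]
top 192 [[-0.017, -0.042], [0.075, 0.044]]
```

View pics/side7.png

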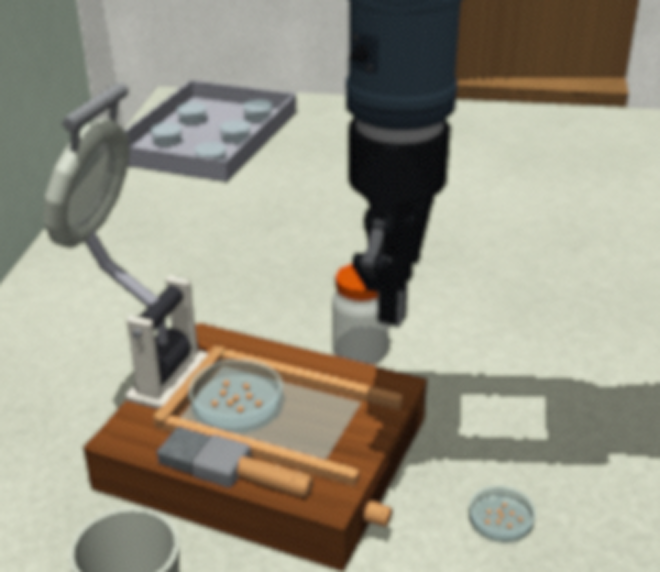

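The dish at (237,393) rests flat against the stop: its front edge is at box x ≈ −18 mm, so the centre is at about 26 mm. The magnifier is still raised, everything else is in place, and the robot touches nothing.

```bash
python3 -c "
from station import order; print(order.sign_off())"
```

```text
the job is handed in; nothing more can be done
None
```

The job is handed in: in the last picture the magnifier stood raised by itself and the dish lay flat against the rear stop, with jar, tub and brush left alone; sign-off returned no verdict.

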